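# Stock the mark-in caddy

## Robot

A 6-joint arm with a two-finger parallel gripper is mounted at the origin on a cart in front of the work surface, level with it; the furniture and walls round the work are solid. World frame = base frame: x ahead of the robot, y to its left, z up, the work surface at z = 0. Lengths are in m, angles in rad, forces in N, time in s.
With the tool pointing down it reaches from about 0.275 to 0.75 m from the base axis. Payload 10.2 kg.
Tool frame: the origin (TCP) lies at the very end of the fingers, on their centre line; the grasp point (between the pads) lies 19 mm behind it; z points along the fingers, y is the line along which they close (so a half turn about z gives the same grasp; the last joint's range is limited). The gripper opens to 88 mm and grips with 3 to 60 N. Pads are 18 mm wide; open, the fingers measure 123 mm over their backs; the gripper's body (75 mm by 187 mm) begins 45 mm behind the grasp point.
Start: joints at [0.924, 0.313, 1.498, -0, 1.331, -0.223], TCP at [0.216, 0.479, 0.239] pointing down, gripper open.
Joint ranges: [-2.94, 2.94], [-0.97, 2.17], [0.19, 2.56], [-1.23, 4.37], [0.02, 3.11], [-2.88, 2.88]. Speed limits (rad/s): [2.39, 2.39, 3.01, 3.14, 3.14, 3.14].

## Interface

Orientations are given as a rotation vector (axis times angle).
In Python, from rig import readout, cams, ctrl gives the robot as it stands. The module is installed in compiled form; this text tells all that it offers.
- The arm moves only by the shell command python3 -m crank 'ROWS'. ROWS is JSON, a list of rows, each a list of 3 entries, a list of its own where there are three numbers: the finger opening in mm, from 0 to 88.1, then the shift along the tool's x, y, z in mm, then the turn, a rotation vector about the tool's x, y, z in rad. A call has exactly 8 rows; each row shifts and turns the commanded pose from where the row before left it, along the tool's axes as they then stand; what a row does not reach is not made up. A row lasts 1/12 s, in which the tool goes at most 41.7 mm and 7.16 degrees, less where a joint would pass 70% of its speed; a pose out of reach is approached as far as the arm can. A call is refused whole if a number of a shift passes 41.7 or a number of a turn 0.125, either way. A call with a gripper value outside its range is refused whole. The fingers move at their own pace and stop on an object; the grip force is fixed at half the most. Time passes only in rows, so rows that do not move let the fingers close, or fill a call up. It gives the time, the measured TCP pose, the force, the opening and the grip force at its end, in the units of the state.
- readout.state(): the state, without advancing time (a new reading comes with each control period).
- cams.read_camera(name): name is "side" or "top"; returns a dict with "pixels" (480x640x3 uint8, red, green, blue), "z_map" (480x640 float32, m along the optical axis (not along the pixel's ray), 0 where there is no reading), "intrinsics" (3x3 intrinsics, pixels), "k1" (the pictures are not rectified: a ray, as slopes to the right and down, at radius r is drawn at 1 + k1 r^2 times it, then the intrinsics apply), "camera_from_world" (4x4, takes a point from world to camera coordinates). Camera axes: x right, y up, looking along -z (the intrinsics and any distortion apply to the point x, -y, -z); pixel columns grow to the right and rows downward; lengths in m; the calibration is good to about 2 mm. A picture is of the moment at which its call begins.
- ctrl.finish_job(): hands the job in; it is judged then, once.
The state is a dict: "t": time; "joint_pos": joint angles; "dq": joint speeds; "effort": joint torques, N m; "position": TCP position; "orientation": TCP orientation; "wrist_force": force on the tool from outside, world axes, zero at the start; "wrist_torque": the same for the moment, N m; "gripper_width": finger opening in m; "gripper_force": force on a finger pad.
Only numpy, scipy, OpenCV 4.12 (cv2) and the standard library are available. Lean on these libraries where they do the work, as an engineer would, in place of code of your own. Each camera call takes 0.05 s, during which the arm holds its last target. There are 200 camera calls.

## Task

Stock the mark-in caddy on the counter for the morning: stand the slim paper roll upright in the round cup and the shorter of the two yellow cartons upright in the rectangular pocket, and lay the two bundles of claim tags flat in the open-sided tag bay, one on the other: the thick full bundle underneath and the thin part-used one on top, so that it is used up first. The wide till roll and the taller carton look much the same but belong to the till and the packing bench: leave them standing where they are. Everything must be fully seated in its insert and let go.

Things in the scene. Friction and masses are not known exactly. Their poses are not given: they have to be found in the camera images.
- slim_roll_center (a point): centre (half-way up) of the slim paper roll: a white paper cylinder standing on end, 44 mm in diameter, 79 mm high; z is its axis, up. It belongs in the round cup.
- wide_roll_center (a point): centre (half-way up) of the wide till roll: a white paper cylinder standing on end, 53 mm in diameter, 79 mm high (the slim roll's look-alike, too wide for the cup); z is its axis. It stays where it stands.
- short_carton_center (a point): centre (half-way up) of the shorter yellow carton, standing: 42 mm along its x, 62 mm along its y, 98 mm high (z). It has a dark purple band at the top of its sides. It belongs in the rectangular pocket.
- tall_carton_center (a point): centre (half-way up) of the taller yellow carton, standing: 45 mm along its x, 60 mm along its y, 115 mm high (z), with no band. It stays where it stands.
- thick_tags_center (a point): centre (half-way up) of the thick, full bundle of claim tags (white paper, black band round it), lying flat on the counter: 88 mm along its x, 48 mm along its y, 16 mm thick (z), a solid block to the touch. It goes at the bottom of the tag bay.
- thin_tags_center (a point): centre (half-way up) of the thin, part-used bundle of claim tags (pale yellow paper, black band), lying flat on the counter: same outline, 88 mm along its x, 48 mm along its y, 11 mm thick (z). It goes in the tag bay on top of the thick bundle.
- caddy: the fixed mark-in caddy: shallow birch tray, 112 mm along x (front to back), 336 mm along y; rims 8 mm high at front and back, 20 mm at the ends, a steel loop 45 mm high outside each end. Origin: centre of its underside, on the counter. Its three equal bays lie in a row along y, 108 mm apart; each holds one fixed grey plastic insert on a 103 x 105 mm base plate; which is in which bay varies.
- roll_cup: grey insert in the caddy with the round cup for the slim roll. Origin: centre of the insert's underside, 4 mm above the counter; axes as the caddy's. Cup at the insert's centre: bore 52 mm, mouth flared to 66 mm, rim 34 mm above the origin, inner floor 4 mm above the origin; the seated roll's centre is 43.5 mm above the origin.
- carton_pocket: grey insert in the caddy with the rectangular pocket. Origin: centre of the insert's underside, 4 mm above the counter; axes as the caddy's. Pocket at the insert's centre: inside 54 mm along x, 74 mm along y, walls 3 mm, rim 34 mm and inner floor 4 mm above the origin. The carton's 42 mm side goes along x (either way round); its centre is then 53 mm above the origin.
- tag_bay: grey insert in the caddy with the tag bay. Origin: centre of the insert's underside, 4 mm above the counter; axes as the caddy's. Inside 60 mm (x) by 98 mm (y): end walls at -y and +y with 14 mm returns at the corners, 27 mm above the origin; front and back open for 70 mm for the fingers; floor 3 mm above the origin. Bundles lie with their 88 mm along y, either way round; centres then 11 mm (thick) and 24.5 mm (thin) above the origin.
Things that resemble listed ones, but are neither listed nor needed, are in the scene too. Leave any blue look-alike of the part that bears short_carton_center alone.

How it is judged:
At the end, for the whole second after the job is handed in: slim roll upright on the cup's floor (9 mm), short carton upright on the pocket's floor (10 mm), thick tags flat on the bay's floor, thin tags flat on them (12 mm of centre, 4 mm in height); wide roll and tall carton upright within 30 mm of their starts; all released, at rest (x of slim_roll_center in the frame of roll_cup between -0.009 and 0.009 m and y of slim_roll_center in the frame of roll_cup between -0.009 and 0.009 m and z of slim_roll_center in the frame of roll_cup between 0.0385 and 0.0485 m and angle between each of slim_roll_center, short_carton_center, thick_tags_center, thin_tags_center's own z axis and vertical below 0.12 rad and linear speed of each of slim_roll, short_carton, thick_tags, thin_tags, wide_roll, tall_carton below 0.01 m/s and angular speed of each of slim_roll, short_carton, thick_tags, thin_tags, wide_roll, tall_carton below 0.1 rad/s and x of short_carton_center in the frame of carton_pocket between -0.01 and 0.01 m and y of short_carton_center in the frame of carton_pocket between -0.01 and 0.01 m and z of short_carton_center in the frame of carton_pocket between 0.048 and 0.058 m and x of thick_tags_center in the frame of tag_bay between -0.012 and 0.012 m and y of thick_tags_center in the frame of tag_bay between -0.012 and 0.012 m and z of thick_tags_center in the frame of tag_bay between 0.007 and 0.015 m and x of thin_tags_center in the frame of tag_bay between -0.012 and 0.012 m and y of thin_tags_center in the frame of tag_bay between -0.012 and 0.012 m and z of thin_tags_center in the frame of tag_bay between 0.0205 and 0.0285 m and distance of each of wide_roll_center, tall_carton_center from where it was at the start of the episode below 0.03 m and angle between each of wide_roll_center, tall_carton_center's own z axis and vertical below 0.15 rad); the robot touches nothing.
It fails at once if the wide roll is carried off, shoved more than 30 mm or knocked over (distance of wide_roll_center from where it was at the start of the episode above 0.03 m or angle between wide_roll_center's own z axis and vertical above 0.35 rad).
It fails at once if the tall carton is carried off, shoved more than 30 mm or knocked over (distance of tall_carton_center from where it was at the start of the episode above 0.03 m or angle between tall_carton_center's own z axis and vertical above 0.35 rad).
It also fails if it takes over 104 s, if anything falls off the work surface, if the arm or the gripper's body presses on something with over 40 N, if the wrist force passes 120 N, or if a joint passes its speed limit or range.

## Working session

There is one attempt and no reset: what is moved stays moved. The work goes in short steps, Python scripts to look and compute and a shell command to move; the robot and the scene stay as the last step left them, time stands still between calls to the robot, and variables do not carry over. Pictures are saved under pics/ and viewed, at most 14 in all, crops included, and the job is handed in when it is done.

```bash
mkdir -p pics; cat > h.py <<'E'
import numpy as np,cv2
from rig import readout,cams,ctrl
def grab(n,save=None):
    d=cams.read_camera(n)
    if save: cv2.imwrite('pics/'+save,d['pixels'][:,:,::-1])
    np.savez('last_'+n,**d); return d
def ray(d,u,v):
    K=np.array(d['intrinsics']);k=float(d['k1'])
    p=cv2.undistortPoints(np.array([[[u,v]]],float),K,np.array([k,0,0,0,0.]))[0,0]
    T=np.linalg.inv(np.array(d['camera_from_world']))
    return T[:3,3],T[:3,:3]@np.array([p[0],-p[1],-1.])
def onz(d,u,v,z):
    o,r=ray(d,u,v); return o+r*(z-o[2])/r[2]
def cloud(d):
    K=np.array(d['intrinsics']);k=float(d['k1'])
    v,u=np.mgrid[:480,:640]
    p=cv2.undistortPoints(np.stack([u,v],-1).reshape(-1,1,2).astype(float),K,np.array([k,0,0,0,0.])).reshape(480,640,2)
    T=np.linalg.inv(np.array(d['camera_from_world']));z=d['z_map'][...,None]
    c=np.concatenate([p[...,:1],-p[...,1:],-np.ones((480,640,1))],-1)*z
    w=c@T[:3,:3].T+T[:3,3]; w[d['z_map']==0]=np.nan; return w
E
python3 - <<'E'
from h import *
for n in('top','side'):
    d=grab(n,n+'0.png'); T=np.linalg.inv(d['camera_from_world']);print(n,T[:3,3].round(3),-T[:3,2].round(3),d['k1'],d['intrinsics'][0])
print(readout.state())
E
```

```text
top [0.496 0.026 1.335] [ 0.067  0.002 -0.998] -0.026458670955569533 [522.85650275   0.         321.81749344]
side [ 0.105 -1.222  0.591] [ 0.337  0.874 -0.349] 0.0048007882643434155 [551.52292259   0.         306.03952612]
{'t': 0.1, 'joint_pos': array([ 9.23623778e-01,  3.13403849e-01,  1.49832746e+00, -8.93361882e-06,
        1.33100393e+00, -2.23406306e-01]), 'dq': array([-1.77822314e-03, -7.90507345e-04, -2.49103411e-03, -5.84384461e-05,
        3.69170993e-04, -1.60999353e-03]), 'effort': array([ 2.25945179e-03, -4.02814507e+01, -2.52646261e+01,  6.94210175e-02,
        3.42505903e-02, -1.70058297e-05]), 'position': array([0.21576442, 0.47838297, 0.23822595]), 'orientation': array([-6.60577934e-01, -3.07087300e+00,  1.63289603e-03]), 'wrist_force': array([ 0.38954834, -0.00255794,  0.15061343]), 'wrist_torque': array([ 0.02442816, -0.02001171,  0.00810081]), 'gripper_force': 0.0, 'gripper_width': 0.08814358485079353}
```

View pics/top0.png

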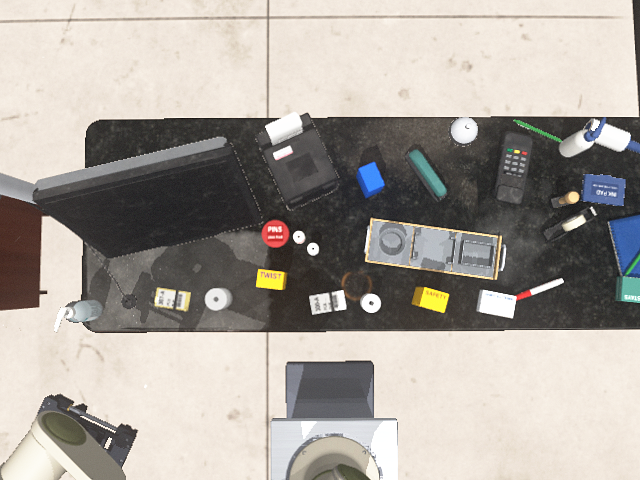

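View pics/side0.png

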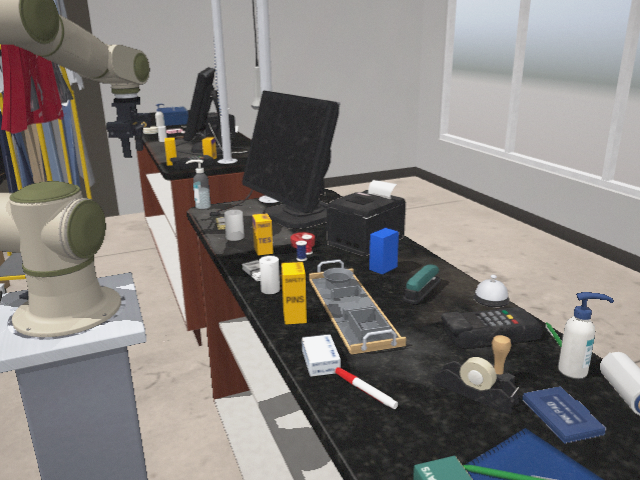

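Top view: the candidates are rolls at (218,299) and (370,302), yellow cartons at (271,280) and (431,299), tag bundles at (171,299, pale yellow) and (327,302, white), and the caddy at (435,248). The white box at (497,303) and blue box at (370,180) are distractors. I'll measure sizes and heights and enlarge to confirm.

```bash
python3 - <<'E'
from h import *
d=dict(np.load('last_top.npz'));w=cloud(d)
def obj(name,u0,v0,R=28,zmin=.006):
    s=w[v0-R:v0+R,u0-R:u0+R]; m=(s[...,2]>zmin).astype(np.uint8)
    n,l,st,c=cv2.connectedComponentsWithStats(m); k=l[R,R]
    if k==0: k=1+np.argmax(st[1:,4])
    p=s[l==k]; h=np.percentile(p[:,2],90); q=p[p[:,2]>h-.006]
    r=cv2.minAreaRect((q[:,:2]*1000).astype(np.float32)); print(name,'h',h.round(4),'n',len(q),'mean',q[:,:2].mean(0).round(4),'rect',np.round(r[0],1),np.round(r[1],1),round(r[2],1))
for a in [('rollL',218,299),('rollR',370,302),('cartL',271,280),('cartR',431,299),('tagL',171,299),('tagR',327,302),('wbox',497,303),('blue',370,180)]: obj(*a)
im=d['pixels'][:,:,::-1]
a=cv2.resize(im[255:325,140:340],(800,280),interpolation=cv2.INTER_CUBIC);b=cv2.resize(im[205:325,340:520],(800,533)[:2],interpolation=cv2.INTER_CUBIC)
b=cv2.resize(im[210:325,340:515],(480,315),interpolation=cv2.INTER_CUBIC)
s=dict(np.load('last_side.npz'))['pixels'][:,:,::-1]
c=cv2.resize(s[195:335,210:330],(270,315),interpolation=cv2.INTER_CUBIC)
o=np.zeros((595,800,3),np.uint8);o[:280]=a;o[280:,:480]=b;o[280:,490:760]=c
cv2.imwrite('pics/crop0.png',o)
E
```

```text
rollL h 0.0819 n 322 mean [0.4586 0.2843] rect [458.3 284.1] [51.2 50.3] 89.5
rollR h 0.0816 n 221 mean [ 0.4444 -0.0875] rect [444. -87.] [41.4 40.6] 89.1
cartL h 0.1011 n 424 mean [0.5028 0.1529] rect [502.9 152.8] [61.3 41.8] 82.6
cartR h 0.1176 n 464 mean [ 0.4544 -0.231 ] rect [ 454.7 -231. ] [60.8 44.8] 73.6
tagL h 0.0145 n 536 mean [0.4568 0.4078] rect [457.  407.9] [87.6 47.7] 81.4
tagR h 0.019 n 506 mean [0.4442 0.0165] rect [444.5  16.8] [46.9 86.6] 9.7
wbox h 0.0329 n 657 mean [ 0.4405 -0.4077] rect [ 440.5 -408.5] [87.2 54.8] 78.3
blue h 0.1006 n 414 mean [ 0.7466 -0.0899] rect [746.9 -90.1] [62.2 42.3] 24.2
```

View pics/crop0.png

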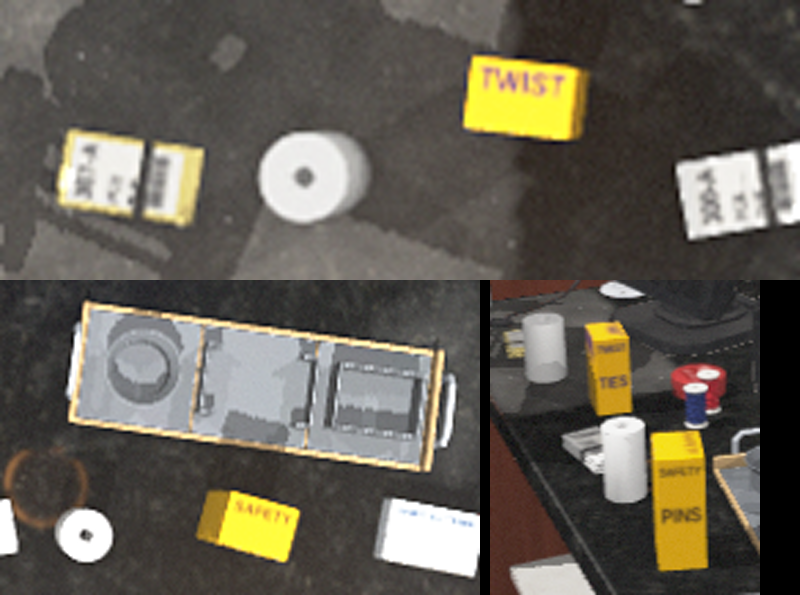

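Confirmed: the slim roll is (370,302), about 41 mm wide against 51 mm for (218,299). The short carton is (271,280), 98 mm high with the band, where (431,299) is 115 mm. Thin tags are (171,299) and thick tags (327,302). From +y to -y the caddy holds cup, tag bay, pocket. Next is the caddy pose.

```bash
cat >> h.py <<'E'
from scipy.spatial.transform import Rotation as Ro
def plan(x,y,z,yawdeg):
    """tool y axis direction yawdeg in world; turn first, then shift in new axes"""
    s=readout.state();R=Ro.from_rotvec(s['orientation']).as_matrix();p=s['position']
    yaw=np.arctan2(R[1,1],R[0,1]);ty=np.radians(yawdeg);dt=(ty-yaw+np.pi)%(2*np.pi)-np.pi
    c,q=np.cos(ty),np.sin(ty);d=(np.array([x,y,z])-p)*1000
    print('t %.2f pos %s yaw %.1f tilt %.3f w %.1f f %s'%(s['t'],p.round(4),np.degrees(yaw),np.arccos(-R[2,2]),s['gripper_width']*1000,s['wrist_force'].round(1)))
    print('turn z %.3f then shift x %.1f y %.1f z %.1f'%(-dt,-q*d[0]+c*d[1],c*d[0]+q*d[1],-d[2]))
E
python3 - <<'E'
from h import *
d=dict(np.load('last_top.npz'));w=cloud(d)
# insert tops
s=w[205:290,350:515].reshape(-1,3)
def rect(p,n):
    r=cv2.minAreaRect((p[:,:2]*1000).astype(np.float32)); print(n,len(p),np.round(r[0],1),np.round(r[1],1),round(r[2],2))
m=(s[:,2]>.034)&(s[:,2]<.046)
for n,lo,hi in(('cup',-.19,-.06),('pocket',-.38,-.28)): rect(s[m&(s[:,1]>lo-.0)&(s[:,1]<hi)] ,n)
g=(w[...,2]>.034)&(w[...,2]<.046); n,l,st,c=cv2.connectedComponentsWithStats(g[205:290,350:515].astype(np.uint8),connectivity=8)
for k in range(1,n):
    if st[k,4]>8: rect(w[205:290,350:515][l==k],('c',c[k].round()+[350,205]))
g=(w[...,2]>.024)&(w[...,2]<.034); n,l,st,c=cv2.connectedComponentsWithStats(g[205:290,350:515].astype(np.uint8),connectivity=8)
for k in range(1,n):
    if st[k,4]>8: rect(w[205:290,350:515][l==k],('t',c[k].round()+[350,205]))
# tray outline
g=(w[...,2]>.0055)&(w[...,2]<.06); n,l,st,c=cv2.connectedComponentsWithStats(g[205:290,340:520].astype(np.uint8))
k=1+np.argmax(st[1:,4]);rect(w[205:290,340:520][l==k],'tray+loops')
q=w[l.shape[0]*0:];f=w.reshape(-1,3);f=f[(f[:,1]>.1)&(f[:,1]<.7)&(f[:,2]>.12)&(f[:,0]>.3)];i=np.argsort(f[:,0])[:5];print('monitor near',f[i].round(3))
E
```

```text
cup 213 [ 596.7 -129.8] [100.3  70.4] 81.85
pocket 86 [ 565.6 -340.7] [80.3 60.1] 85.62
('c', array([368., 229.])) 14 [627.  -86.4] [ 5.3 15.8] 84.59
('c', array([392., 241.])) 164 [ 594.3 -145. ] [68.9 69.6] 47.19
('c', array([366., 243.])) 35 [593.1 -81.6] [ 5.9 42.5] 81.78
('c', array([474., 245.])) 61 [ 586.6 -356.4] [34.1 87. ] 16.3
('c', array([503., 258.])) 56 [ 555.  -422.7] [ 6.3 61.1] 81.91
('c', array([493., 255.])) 23 [ 558.6 -397.9] [ 4.6 37.6] 83.72
('c', array([463., 262.])) 16 [ 543. -321.] [20.4  9.5] 38.57
('c', array([486., 266.])) 17 [ 535.  -378.2] [31.4  5. ] 81.11
('t', array([399., 240.])) 76 [ 597.  -163.2] [63.8 27.4] 8.96
('t', array([383., 235.])) 27 [ 610.5 -124.9] [ 9.5 33.8] 47.47
('t', array([416., 238.])) 29 [ 602.9 -205. ] [14.6 35.5] 59.61
('t', array([454., 239.])) 12 [ 601.2 -303.3] [13.6  7.3] 39.9
('t', array([386., 251.])) 32 [ 573.4 -130.3] [40.7 11.9] 55.73
('t', array([453., 256.])) 42 [ 562.4 -301.1] [15.1 51.4] 68.11
('t', array([413., 254.])) 20 [ 567.  -199.4] [ 5.1 25.5] 89.22
('t', array([461., 257.])) 19 [ 556.1 -318.9] [ 4.4 34.9] 85.65
('t', array([492., 258.])) 22 [ 554.3 -395.8] [ 4.3 38. ] 84.6
tray+loops 4323 [ 577.9 -259.4] [362.6 113.7] 81.63
monitor near [[0.387 0.629 0.156]
 [0.389 0.633 0.158]
 [0.389 0.625 0.159]
 [0.389 0.628 0.159]
 [0.39  0.63  0.159]]
```

```bash
cat >> h.py <<'E'
def proj(d,P):
    P=np.asarray(P,float);c=P@np.array(d['camera_from_world'])[:3,:3].T+np.array(d['camera_from_world'])[:3,3]
    return cv2.projectPoints((c*[1,-1,-1]).reshape(-1,1,3),np.zeros(3),np.zeros(3),np.array(d['intrinsics']),np.array([float(d['k1']),0,0,0,0.]))[0].reshape(-1,2)
def caddy_pts(cx,cy,yaw,L):
    a=np.radians(yaw);c,s=np.cos(a),np.sin(a);L=np.array(L,float)/1000
    return np.stack([cx+c*L[:,0]-s*L[:,1],cy+s*L[:,0]+c*L[:,1],L[:,2]],1)
def box(hx,hy,z,oy=0): return [(-hx,oy-hy,z),(hx,oy-hy,z),(hx,oy+hy,z),(-hx,oy+hy,z)]
def overlay(d,cx,cy,yaw,roi,k,save):
    u0,v0,u1,v1=roi;im=cv2.resize(d['pixels'][v0:v1,u0:u1,::-1],None,fx=k,fy=k,interpolation=cv2.INTER_CUBIC)
    t=np.linspace(0,2*np.pi,60)
    S=[box(56,168,8),box(56,168,20),[(33*np.cos(a),108+33*np.sin(a),38) for a in t],box(30,40,38,-108),box(33,52,31,0)]
    for s,col in zip(S,[(0,0,255),(0,255,0),(0,255,0),(0,255,0),(255,255,0)]):
        q=((proj(d,caddy_pts(cx,cy,yaw,s))-[u0,v0]+.5)*k).astype(int);cv2.polylines(im,[q],True,col,1)
    cv2.imwrite('pics/'+save,im)
E
python3 - <<'E'
from h import *
d=dict(np.load('last_top.npz'))
overlay(d,.5793,-.252,-8,(350,205,515,290),4.8,'ov1.png')
E
```

```text
(no output)
```

View pics/ov1.png

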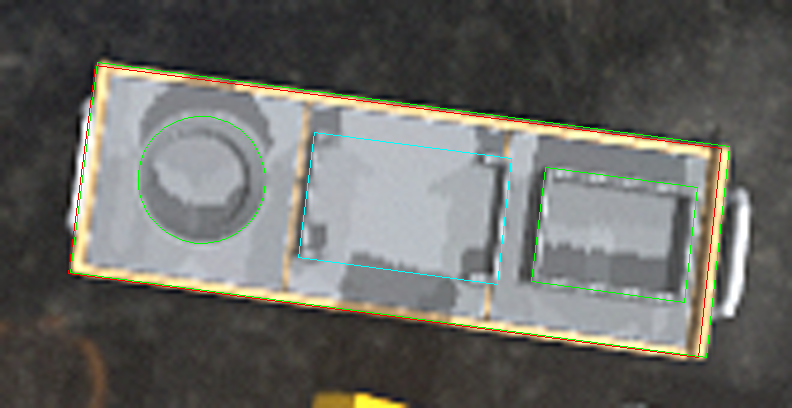

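The overlay matches, so caddy centre (0.5793, -0.252) and yaw -8° are good. Now to go above the thick bundle.

```bash
python3 -c "
from h import *
plan(.4445,.0168,.09,9.7)"
```

```text
t 0.10 pos [0.2158 0.4784 0.2382] yaw 65.7 tilt 0.001 w 88.1 f [ 0.4 -0.   0.2]
turn z 0.978 then shift x -493.5 y 147.7 z 148.2
```

```bash
python3 -m crank '[[80,[0,0,0],[0,0,0.122]],[80,[0,0,0],[0,0,0.122]],[80,[0,0,0],[0,0,0.122]],[80,[0,0,0],[0,0,0.122]],[80,[0,0,0],[0,0,0.122]],[80,[0,0,0],[0,0,0.122]],[80,[0,0,0],[0,0,0.122]],[80,[0,0,0],[0,0,0.122]]]' >/dev/null
python3 -m crank '[[80,[-31,9,5],[0,0,0]],[80,[-31,9,5],[0,0,0]],[80,[-31,9,5],[0,0,0]],[80,[-31,9,5],[0,0,0]],[80,[-31,9,5],[0,0,0]],[80,[-31,9,5],[0,0,0]],[80,[-31,9,5],[0,0,0]],[80,[-31,9,5],[0,0,0]]]' 
python3 -m crank '[[80,[-31,9,13],[0,0,0]],[80,[-31,9,13],[0,0,0]],[80,[-31,9,13],[0,0,0]],[80,[-31,9,13],[0,0,0]],[80,[-31,9,13],[0,0,0]],[80,[-31,9,13],[0,0,0]],[80,[-31,9,13],[0,0,0]],[80,[-31,9,13],[0,0,0]]]' 
python3 -c "
from h import *
plan(.4445,.0168,.005,9.7);grab('top','top1.png');grab('side','side1.png')
a=cv2.imread('pics/top1.png')[250:350,270:400];b=cv2.imread('pics/side1.png')[200:320,200:340]
cv2.imwrite('pics/c1.png',np.hstack([cv2.resize(a,(400,400)),cv2.resize(b,(400,400))]))"
```

```text
t: 1.43
position: [0.3293, 0.2449, 0.1984]
orientation: [-2.023, -2.403, 0.0]
wrist_force: [0.3, 0.5, 0.2]
gripper_width: 0.0801
gripper_force: 0.0
t: 2.1
position: [0.4425, 0.0127, 0.094]
orientation: [-2.024, -2.403, 0.0]
wrist_force: [1.0, 0.7, 0.5]
gripper_width: 0.0801
gripper_force: 0.0
t 2.10 pos [0.4425 0.0127 0.094 ] yaw 9.8 tilt 0.000 w 80.1 f [1.  0.7 0.5]
turn z 0.001 then shift x 3.7 y 2.7 z 89.0
```

View pics/c1.png

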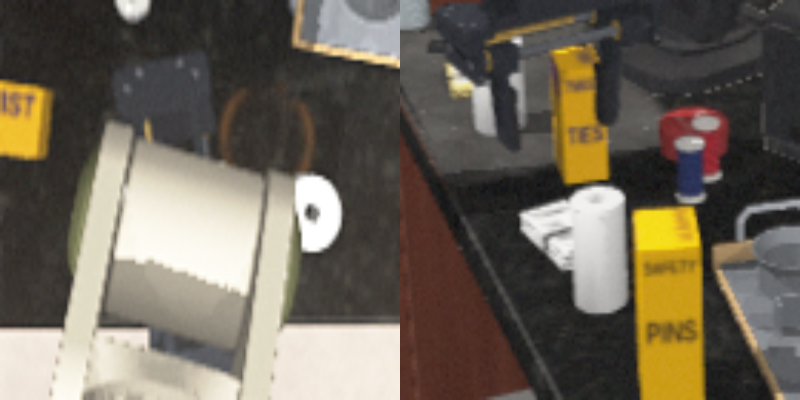

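Side view: the fingers straddle the bundle and are clear of the roll. Descend and grip.

```bash
python3 -m crank '[[80,[1,1,15],[0,0,0]],[80,[1,1,15],[0,0,0]],[80,[1,1,15],[0,0,0]],[80,[1,0,15],[0,0,0]],[80,[0,0,15],[0,0,0]],[80,[0,0,10],[0,0,0]],[80,[0,0,5],[0,0,0]],[80,[0,0,0],[0,0,0]]]' 
python3 -m crank '[[30,[0,0,0],[0,0,0]],[30,[0,0,0],[0,0,0]],[30,[0,0,0],[0,0,0]],[30,[0,0,0],[0,0,0]],[30,[0,0,0],[0,0,0]],[30,[0,0,0],[0,0,0]],[30,[0,0,0],[0,0,0]],[30,[0,0,0],[0,0,0]]]' 
python3 -m crank '[[30,[0,0,-5],[0,0,0]],[30,[0,0,-15],[0,0,0]],[30,[0,0,-25],[0,0,0]],[30,[0,0,-25],[0,0,0]],[30,[0,0,-25],[0,0,0]],[30,[0,0,-25],[0,0,0]],[30,[0,0,-20],[0,0,0]],[30,[0,0,0],[0,0,0]]]' 
python3 -c "
from h import *
plan(.5793,-.252,.09,-8)"
```

```text
t: 2.87
position: [0.4439, 0.0193, 0.0042]
orientation: [-2.022, -2.402, 0.001]
wrist_force: [-0.1, 0.1, -0.4]
gripper_width: 0.0801
gripper_force: 0.0
t: 3.53
position: [0.4447, 0.0187, 0.005]
orientation: [2.023, 2.403, 0.0]
wrist_force: [-0.4, 0.2, 5.8]
gripper_width: 0.0479
gripper_force: 30.0
t: 4.2
position: [0.446, 0.0185, 0.1482]
orientation: [2.02, 2.399, 0.005]
wrist_force: [0.3, 0.3, 0.6]
gripper_width: 0.048
gripper_force: 30.0
t 4.20 pos [0.446  0.0185 0.1482] yaw 9.8 tilt 0.006 w 48.0 f [0.3 0.3 0.6]
turn z 0.311 then shift x -249.3 y 169.7 z 58.2
```

```bash
python3 -m crank '[[30,[0,0,0],[0,0,0.078]],[30,[0,0,0],[0,0,0.078]],[30,[0,0,0],[0,0,0.078]],[30,[0,0,0],[0,0,0.077]],[30,[-20,14,0],[0,0,0]],[30,[-30,20,0],[0,0,0]],[30,[-30,20,0],[0,0,0]],[30,[-30,20,0],[0,0,0]]]' >/dev/null
python3 -m crank '[[30,[-30,20,0],[0,0,0]],[30,[-30,20,0],[0,0,0]],[30,[-30,20,0],[0,0,0]],[30,[-25,19,0],[0,0,0]],[30,[-15,12,0],[0,0,0]],[30,[-6,5,0],[0,0,0]],[30,[0,0,0],[0,0,0]],[30,[0,0,0],[0,0,0]]]' 
python3 -c "
from h import *
plan(.5823,-.2505,.03,-8);grab('side','side2.png');grab('top','top2.png')
a=cv2.imread('pics/top2.png')[190:320,340:520];b=cv2.imread('pics/side2.png')[220:380,220:420]
cv2.imwrite('pics/c2.png',np.hstack([cv2.resize(a,(400,400)),cv2.resize(b,(400,400))]))"
```

```text
t: 5.53
position: [0.578, -0.2476, 0.1438]
orientation: [-2.37, -2.06, 0.001]
wrist_force: [0.0, 0.4, -0.8]
gripper_width: 0.0475
gripper_force: 30.0
t 5.53 pos [ 0.578  -0.2476  0.1438] yaw -8.0 tilt 0.002 w 47.5 f [ 0.   0.4 -0.8]
turn z -0.000 then shift x -2.3 y 4.7 z 113.8
```

View pics/c2.png

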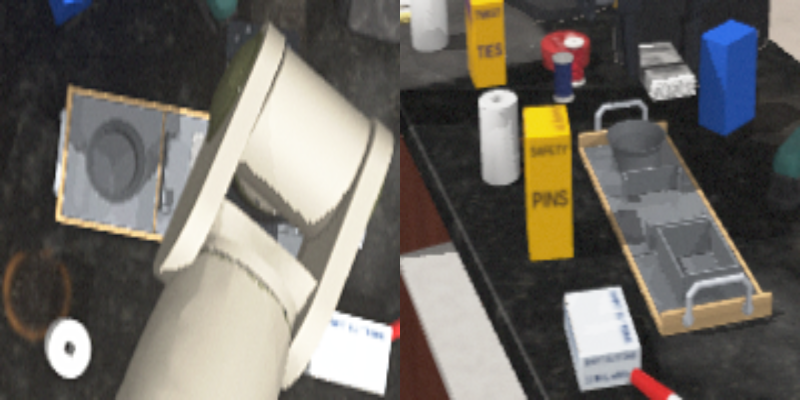

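The bundle is held level. Lower it to just above the bay and check.

```bash
python3 -m crank '[[30,[-1,1,10],[0,0,0]],[30,[-1,1,15],[0,0,0]],[30,[0,1,20],[0,0,0]],[30,[0,1,20],[0,0,0]],[30,[0,1,15],[0,0,0]],[30,[0,0,10],[0,0,0]],[30,[0,0,5],[0,0,0]],[30,[0,0,0],[0,0,0]]]' 
python3 -c "
from h import *
plan(.5823,-.2505,.0135,-8);d=grab('side','side3.png')
c=np.array([.5823,-.2505])
u=proj(d,[[*c,.05]])[0].astype(int);print(u)
b=d['pixels'][u[1]-50:u[1]+50,u[0]-65:u[0]+65,::-1];im=cv2.resize(b,None,fx=6,fy=6)
q=((proj(d,caddy_pts(.5793,-.252,-8,box(30,49,31)))-[u[0]-65,u[1]-50])*6).astype(int);cv2.polylines(im,[q],True,(255,255,0),1)
q=((proj(d,caddy_pts(.5793,-.252,-8,[(3+x,y,z) for x,y,z in box(24,44,62)]))-[u[0]-65,u[1]-50])*6).astype(int);cv2.polylines(im,[q],True,(0,255,0),1)
cv2.imwrite('pics/c3.png',im)"
```

```text
t: 6.3
position: [0.5827, -0.2507, 0.0488]
orientation: [-2.37, -2.06, 0.001]
wrist_force: [-0.3, 0.2, -0.6]
gripper_width: 0.0478
gripper_force: 30.0
t 6.30 pos [ 0.5827 -0.2507  0.0488] yaw -8.0 tilt 0.002 w 47.8 f [-0.3  0.2 -0.6]
turn z -0.000 then shift x 0.1 y -0.5 z 35.3
[351 287]
```

View pics/c3.png

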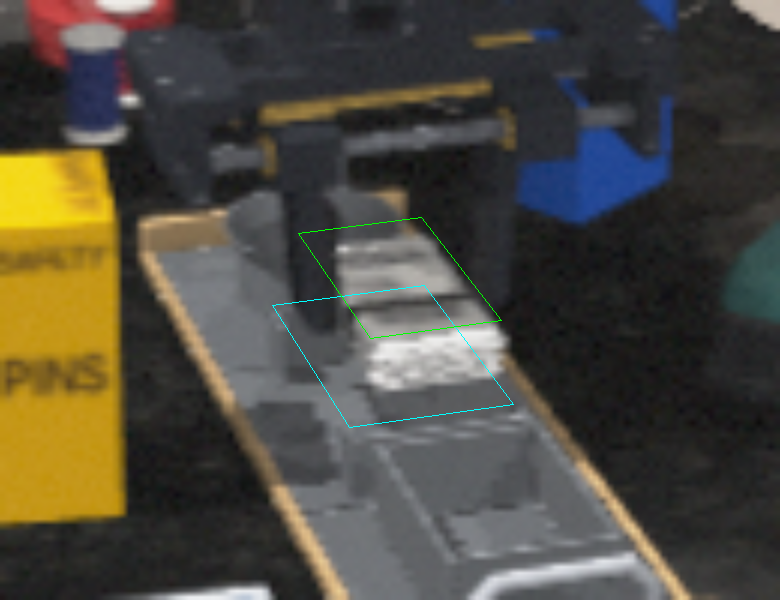

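The predicted outline matches the bundle's top. Lower and release, opening to 60.

```bash
python3 -m crank '[[30,[0,0,5],[0,0,0]],[30,[0,0,7],[0,0,0]],[30,[0,0,7],[0,0,0]],[30,[0,0,7],[0,0,0]],[30,[0,0,5],[0,0,0]],[30,[0,0,4],[0,0,0]],[30,[0,0,0],[0,0,0]],[30,[0,0,0],[0,0,0]]]' 
python3 -m crank '[[60,[0,0,0],[0,0,0]],[60,[0,0,0],[0,0,0]],[60,[0,0,0],[0,0,0]],[60,[0,0,0],[0,0,0]],[60,[0,0,0],[0,0,0]],[60,[0,0,-10],[0,0,0]],[60,[0,0,-20],[0,0,0]],[60,[0,0,-30],[0,0,0]]]' 
python3 -m crank '[[80,[0,0,-35],[0,0,0]],[80,[0,0,-35],[0,0,0]],[80,[20,0,-20],[0,0,0]],[80,[30,-10,0],[0,0,0]],[80,[30,-10,0],[0,0,0]],[80,[35,-10,0],[0,0,0]],[80,[35,-10,0],[0,0,0]],[80,[35,-10,0],[0,0,0]]]' 
python3 -c "
from h import *
plan(.457,.4079,.09,-8.6)"
```

```text
t: 7.02
position: [0.5832, -0.2513, 0.0146]
orientation: [-2.371, -2.06, 0.0]
wrist_force: [0.0, -1.0, 0.1]
gripper_width: 0.048
gripper_force: 30.0
t: 7.68
position: [0.5821, -0.2506, 0.074]
orientation: [-2.368, -2.058, 0.002]
wrist_force: [-0.2, -0.7, -0.1]
gripper_width: 0.0599
gripper_force: 0.0
t: 8.35
position: [0.5589, -0.0596, 0.1657]
orientation: [2.371, 2.06, 0.001]
wrist_force: [0.1, 0.1, -0.1]
gripper_width: 0.08
gripper_force: 0.0
t 8.35 pos [ 0.5589 -0.0596  0.1657] yaw -8.0 tilt 0.001 w 80.0 f [ 0.1  0.1 -0.1]
turn z 0.010 then shift x 447.0 y -170.7 z 75.7
```

```bash
python3 -c "
from h import *
w=cloud(dict(np.load('last_top.npz')));w0=w.reshape(-1,3)
for y in np.arange(.2,.6,.04):
    f=w0[(abs(w0[:,1]-y)<.02)&(w0[:,2]>.11)&(w0[:,0]>.45)]
    if len(f): i=f[:,0].argmin();print(round(y,2),f[i].round(3))
d=grab('top');w=cloud(d);q=proj(d,[[.5793,-.252,.023]])[0].astype(int)
s=w[q[1]-30:q[1]+30,q[0]-40:q[0]+40].reshape(-1,3);c=d['pixels'][q[1]-30:q[1]+30,q[0]-40:q[0]+40].reshape(-1,3)
m=(c.min(1)>200)&(s[:,2]<.04);r=cv2.minAreaRect((s[m,:2]*1000).astype(np.float32));print(r,m.sum(),np.median(s[m,2]))
cv2.imwrite('pics/c4.png',cv2.resize(d['pixels'][q[1]-45:q[1]+45,q[0]-90:q[0]+80,::-1],None,fx=4.5,fy=4.5))"
```

```text
0.2 [0.633 0.218 0.116]
0.24 [0.624 0.26  0.116]
0.28 [0.615 0.299 0.117]
0.32 [0.603 0.34  0.114]
0.36 [0.594 0.376 0.112]
0.4 [0.587 0.416 0.12 ]
0.44 [0.574 0.459 0.11 ]
0.48 [0.567 0.5   0.115]
0.52 [0.56  0.538 0.115]
0.56 [0.56  0.542 0.117]
((576.8018798828125, -279.2035827636719), (153.2738037109375, 98.96188354492188), 79.09740447998047) 630 0.02149928271329915
```

View pics/c4.png

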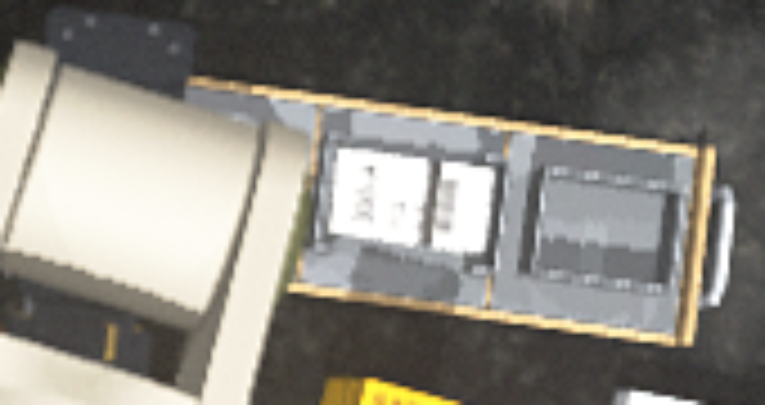

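The thick bundle lies flat within the bay (about 340–495 px across). Now the thin bundle.

```bash
python3 -m crank '[[80,[30,-12,0],[0,0,0.01]],[80,[32,-12,0],[0,0,0]],[80,[32,-12,0],[0,0,0]],[80,[32,-12,0],[0,0,0]],[80,[32,-12,0],[0,0,0]],[80,[32,-12,0],[0,0,0]],[80,[32,-12,0],[0,0,0]],[80,[32,-12,0],[0,0,0]]]' >/dev/null
python3 -m crank '[[80,[32,-12,0],[0,0,0]],[80,[32,-12,0],[0,0,0]],[80,[32,-12,10],[0,0,0]],[80,[32,-12,10],[0,0,0]],[80,[32,-12,15],[0,0,0]],[80,[20,-10,15],[0,0,0]],[80,[10,-4,15],[0,0,0]],[80,[0,0,10],[0,0,0]]]' 
python3 -c "
from h import *
plan(.457,.4079,.0035,-8.6)"
```

```text
t: 9.73
position: [0.4562, 0.405, 0.0889]
orientation: [-2.378, -2.052, 0.001]
wrist_force: [-0.8, -0.4, -0.4]
gripper_width: 0.0796
gripper_force: 0.0
t 9.73 pos [0.4562 0.405  0.0889] yaw -8.4 tilt 0.001 w 79.6 f [-0.8 -0.4 -0.4]
turn z 0.003 then shift x 3.0 y 0.4 z 85.4
```

```bash
python3 -m crank '[[80,[1,0,10],[0,0,0]],[80,[1,0,15],[0,0,0]],[80,[1,0,20],[0,0,0]],[80,[0,0,20],[0,0,0]],[80,[0,0,12],[0,0,0]],[80,[0,0,6],[0,0,0]],[80,[0,0,2],[0,0,0]],[80,[0,0,0],[0,0,0]]]' 
python3 -m crank '[[30,[0,0,0],[0,0,0]],[30,[0,0,0],[0,0,0]],[30,[0,0,0],[0,0,0]],[30,[0,0,0],[0,0,0]],[30,[0,0,0],[0,0,0]],[30,[0,0,0],[0,0,0]],[30,[0,0,0],[0,0,0]],[30,[0,0,0],[0,0,0]]]' 
python3 -m crank '[[30,[0,0,-5],[0,0,0]],[30,[0,0,-15],[0,0,0]],[30,[0,0,-25],[0,0,0]],[30,[0,0,-30],[0,0,0]],[30,[0,0,-30],[0,0,0]],[30,[0,0,-30],[0,0,0]],[30,[0,0,-20],[0,0,0]],[30,[0,0,0],[0,0,0]]]' 
python3 -c "
from h import *
plan(.5793,-.252,.15,-8)"
```

```text
t: 10.4
position: [0.4583, 0.406, 0.0052]
orientation: [2.382, 2.048, 0.001]
wrist_force: [1.0, 0.0, 0.9]
gripper_width: 0.0801
gripper_force: 0.0
t: 11.07
position: [0.4579, 0.4063, 0.005]
orientation: [2.382, 2.049, 0.0]
wrist_force: [-0.3, 0.6, 4.2]
gripper_width: 0.0476
gripper_force: 30.0
t: 11.73
position: [0.4593, 0.4071, 0.1646]
orientation: [2.38, 2.048, 0.012]
wrist_force: [0.5, 0.2, 1.1]
gripper_width: 0.0476
gripper_force: 30.0
t 11.73 pos [0.4593 0.4071 0.1646] yaw -8.6 tilt 0.008 w 47.6 f [0.5 0.2 1.1]
turn z -0.010 then shift x -636.0 y 210.6 z 14.6
```

```bash
python3 -m crank '[[30,[-15,5,0],[0,0,-0.01]],[30,[-30,10,0],[0,0,0]],[30,[-34,11,0],[0,0,0]],[30,[-34,11,0],[0,0,0]],[30,[-34,11,0],[0,0,0]],[30,[-34,11,0],[0,0,0]],[30,[-34,11,0],[0,0,0]],[30,[-34,11,0],[0,0,0]]]' >/dev/null
python3 -m crank '[[30,[-34,11,0],[0,0,0]],[30,[-34,11,0],[0,0,0]],[30,[-34,11,0],[0,0,0]],[30,[-34,11,0],[0,0,0]],[30,[-34,11,0],[0,0,0]],[30,[-34,11,0],[0,0,0]],[30,[-34,11,0],[0,0,0]],[30,[-34,11,0],[0,0,0]]]' >/dev/null
python3 -m crank '[[30,[-34,12,0],[0,0,0]],[30,[-34,12,0],[0,0,0]],[30,[-25,10,5],[0,0,0]],[30,[-15,5,5],[0,0,0]],[30,[-5,3,5],[0,0,0]],[30,[0,0,0],[0,0,0]],[30,[0,0,0],[0,0,0]],[30,[0,0,0],[0,0,0]]]' 
python3 -c "
from h import *
plan(.582,-.254,.06,-8)"
```

```text
t: 13.73
position: [0.5782, -0.2497, 0.1448]
orientation: [-2.37, -2.062, -0.0]
wrist_force: [0.6, 0.1, -1.0]
gripper_width: 0.0475
gripper_force: 30.0
t 13.73 pos [ 0.5782 -0.2497  0.1448] yaw -8.0 tilt 0.000 w 47.5 f [ 0.6  0.1 -1. ]
turn z 0.001 then shift x -3.7 y 4.4 z 84.8
```

```bash
python3 -m crank '[[30,[-1,1,10],[0,0,0]],[30,[-1,1,15],[0,0,0]],[30,[-1,1,20],[0,0,0]],[30,[-1,1,20],[0,0,0]],[30,[0,0,12],[0,0,0]],[30,[0,0,6],[0,0,0]],[30,[0,0,2],[0,0,0]],[30,[0,0,0],[0,0,0]]]' 
python3 -c "
from h import *
plan(.582,-.254,.0295,-8);d=grab('side','side4.png')
im=cv2.resize(d['pixels'][237:337,286:416,::-1],None,fx=6,fy=6)
for s,c in((box(30,49,31),(255,255,0)),([(3+x,y,z) for x,y,z in box(24,44,66)],(0,255,0))):
    q=((proj(d,caddy_pts(.5793,-.252,-8,s))-[286,237])*6).astype(int);cv2.polylines(im,[q],True,c,1)
cv2.imwrite('pics/c5.png',im)"
```

```text
t: 14.4
position: [0.5817, -0.2554, 0.06]
orientation: [2.371, 2.061, 0.0]
wrist_force: [-0.2, -1.3, -0.5]
gripper_width: 0.0472
gripper_force: 30.0
t 14.40 pos [ 0.5817 -0.2554  0.06  ] yaw -8.0 tilt 0.000 w 47.2 f [-0.2 -1.3 -0.5]
turn z -0.000 then shift x 1.4 y 0.1 z 30.5
```

View pics/c5.png

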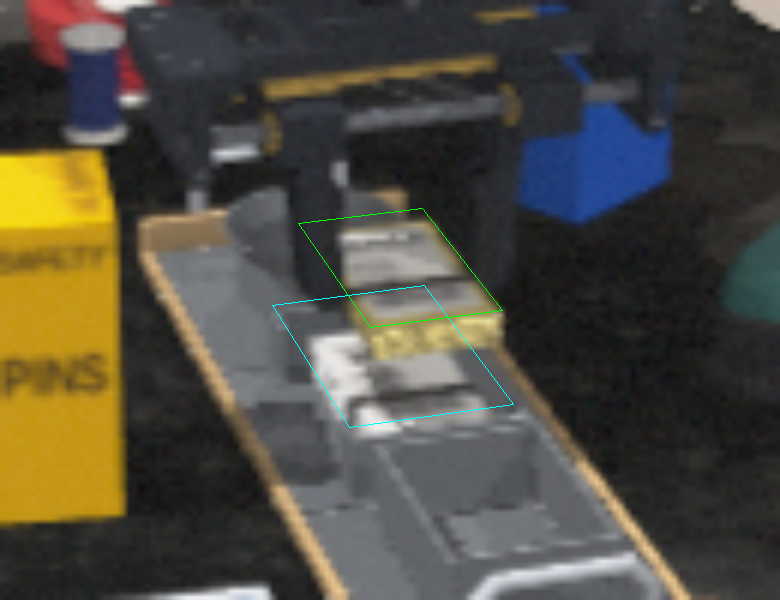

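The bundle lines up with the outline, about 1–2 mm low in y, so I'll correct by +1 and place it.

```bash
python3 -m crank '[[30,[1,0,5],[0,0,0]],[30,[1,0,7],[0,0,0]],[30,[0,0,7],[0,0,0]],[30,[0,0,6],[0,0,0]],[30,[0,0,4],[0,0,0]],[30,[0,0,1.5],[0,0,0]],[30,[0,0,0],[0,0,0]],[30,[0,0,0],[0,0,0]]]' 
python3 -m crank '[[60,[0,0,0],[0,0,0]],[60,[0,0,0],[0,0,0]],[60,[0,0,0],[0,0,0]],[60,[0,0,0],[0,0,0]],[60,[0,0,0],[0,0,0]],[60,[0,0,-10],[0,0,0]],[60,[0,0,-20],[0,0,0]],[60,[0,0,-30],[0,0,0]]]' 
python3 -m crank '[[80,[0,0,-35],[0,0,0]],[80,[0,0,-35],[0,0,0]],[80,[20,0,-20],[0,0,0]],[80,[30,-10,0],[0,0,0]],[80,[30,-10,0],[0,0,0]],[80,[35,-10,0],[0,0,0]],[80,[35,-10,0],[0,0,0]],[80,[35,-10,0],[0,0,0]]]' 
python3 -c "
from h import *
plan(.444,-.087,.15,-8)
d=grab('top','t5.png');q=proj(d,[[.5793,-.252,.034]])[0].astype(int);print(q)
w=cloud(d);s=w[q[1]-3:q[1]+4,q[0]-12:q[0]+13,2];print(np.nanmedian(s))
im=cv2.resize(d['pixels'][q[1]-45:q[1]+45,q[0]-90:q[0]+80,::-1],None,fx=4.5,fy=4.5)
cv2.imwrite('pics/c6.png',im)"
```

```text
t: 15.12
position: [0.5819, -0.2537, 0.0293]
orientation: [2.371, 2.061, 0.0]
wrist_force: [1.1, -0.5, 0.1]
gripper_width: 0.0475
gripper_force: 30.0
t: 15.78
position: [0.5809, -0.253, 0.0885]
orientation: [-2.368, -2.058, 0.002]
wrist_force: [-0.3, -0.5, -0.3]
gripper_width: 0.06
gripper_force: 0.0
t: 16.45
position: [0.5576, -0.0619, 0.1802]
orientation: [2.371, 2.06, 0.001]
wrist_force: [-0.1, 0.2, -0.5]
gripper_width: 0.08
gripper_force: 0.0
t 16.45 pos [ 0.5576 -0.0619  0.1802] yaw -8.0 tilt 0.001 w 80.0 f [-0.1  0.2 -0.5]
turn z -0.001 then shift x -40.7 y -109.0 z 30.2
[434 247]
0.03268585527161716
```

View pics/c6.png

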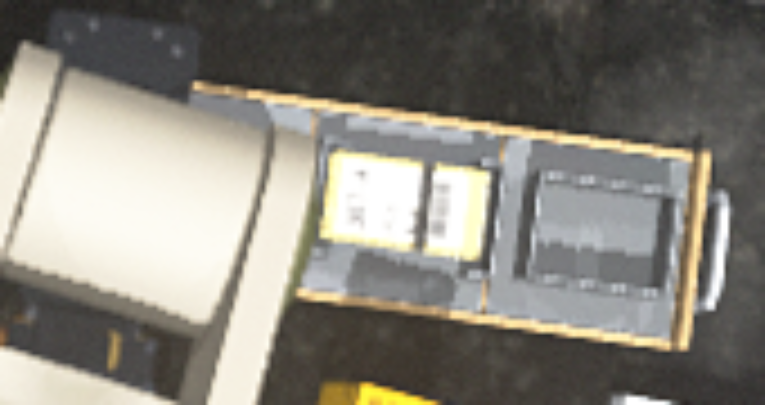

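Both bundles are seated flat (320–490 px). Next, the slim roll.

```bash
python3 -m crank '[[80,[-7,-18,5],[0,0,0]],[80,[-8,-22,5],[0,0,0]],[80,[-8,-22,5],[0,0,0]],[80,[-8,-22,5],[0,0,0]],[80,[-7,-15,5],[0,0,0]],[80,[-2,-8,5],[0,0,0]],[80,[0,-2,0],[0,0,0]],[80,[0,0,0],[0,0,0]]]' 
python3 -c "
from h import *
plan(.444,-.087,.046,-8)"
```

```text
t: 17.17
position: [0.4447, -0.0879, 0.1499]
orientation: [2.371, 2.06, 0.001]
wrist_force: [0.3, -0.2, -0.2]
gripper_width: 0.0798
gripper_force: 0.0
t 17.17 pos [ 0.4447 -0.0879  0.1499] yaw -8.0 tilt 0.001 w 79.8 f [ 0.3 -0.2 -0.2]
turn z -0.001 then shift x 0.8 y -0.8 z 103.9
```

```bash
python3 -m crank '[[80,[0,0,10],[0,0,0]],[80,[0,0,18],[0,0,0]],[80,[0,0,22],[0,0,0]],[80,[0,0,22],[0,0,0]],[80,[0,0,18],[0,0,0]],[80,[0,0,10],[0,0,0]],[80,[0,0,3],[0,0,0]],[80,[0,0,0],[0,0,0]]]' 
python3 -m crank '[[30,[0,0,0],[0,0,0]],[30,[0,0,0],[0,0,0]],[30,[0,0,0],[0,0,0]],[30,[0,0,0],[0,0,0]],[30,[0,0,0],[0,0,0]],[30,[0,0,0],[0,0,0]],[30,[0,0,0],[0,0,0]],[30,[0,0,0],[0,0,0]]]' 
python3 -m crank '[[30,[0,0,-5],[0,0,0]],[30,[0,0,-12],[0,0,0]],[30,[0,0,-15],[0,0,0]],[30,[0,0,-15],[0,0,0]],[30,[0,0,-12],[0,0,0]],[30,[0,0,-5],[0,0,0]],[30,[0,0,0],[0,0,0]],[30,[0,0,0],[0,0,0]]]' 
python3 -c "
from h import *
plan(.5943,-.1455,.11,-8)"
```

```text
t: 17.83
position: [0.4451, -0.0877, 0.0461]
orientation: [-2.371, -2.061, 0.0]
wrist_force: [-0.6, -0.3, -0.3]
gripper_width: 0.0799
gripper_force: 0.0
t: 18.5
position: [0.4449, -0.0879, 0.0465]
orientation: [2.371, 2.06, 0.001]
wrist_force: [-0.1, -0.0, 3.1]
gripper_width: 0.0431
gripper_force: 30.0
t: 19.17
position: [0.4444, -0.0877, 0.1099]
orientation: [-2.371, -2.06, 0.0]
wrist_force: [-0.1, 0.2, -2.2]
gripper_width: 0.0432
gripper_force: 30.0
t 19.17 pos [ 0.4444 -0.0877  0.1099] yaw -8.0 tilt 0.001 w 43.2 f [-0.1  0.2 -2.2]
turn z -0.000 then shift x -36.4 y 156.5 z -0.1
```

```bash
python3 -m crank '[[30,[-3,12,-3],[0,0,0]],[30,[-6,25,-3],[0,0,0]],[30,[-7,30,0],[0,0,0]],[30,[-7,30,0],[0,0,0]],[30,[-7,28,0],[0,0,0]],[30,[-4,20,0],[0,0,0]],[30,[-2,11,0],[0,0,0]],[30,[0,0,0],[0,0,0]]]' 
python3 -c "
from h import *
plan(.5943,-.1455,.09,-8);d=grab('side','side6.png')
o=proj(d,[[.5943,-.1455,.07]])[0].astype(int)-[50,45];im=cv2.resize(d['pixels'][o[1]:o[1]+90,o[0]:o[0]+100,::-1],None,fx=6,fy=6)
t=np.linspace(0,2*np.pi,60)
for z,r,c in((38,33,(0,255,0)),(69,22,(0,0,255)),(148,22,(0,0,255))):
    q=((proj(d,caddy_pts(.5793,-.252,-8,[(r*np.cos(a),108+r*np.sin(a),z) for a in t]))-o)*6).astype(int);cv2.polylines(im,[q],True,c,1)
cv2.imwrite('pics/c7.png',im)"
```

```text
t: 19.83
position: [0.5949, -0.1457, 0.1144]
orientation: [-2.37, -2.059, 0.001]
wrist_force: [0.3, 0.1, -1.8]
gripper_width: 0.0434
gripper_force: 30.0
t 19.83 pos [ 0.5949 -0.1457  0.1144] yaw -8.0 tilt 0.002 w 43.4 f [ 0.3  0.1 -1.8]
turn z -0.001 then shift x 0.1 y -0.6 z 24.4
```

View pics/c7.png

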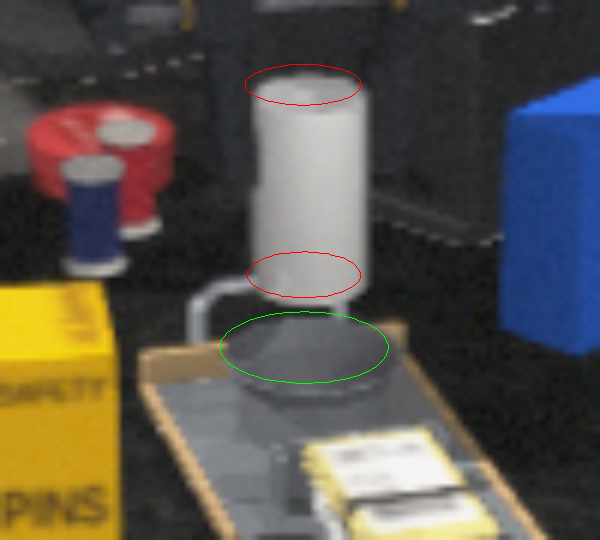

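The roll and cup show the same small camera offset, so they are aligned with each other. Insert.

```bash
python3 -m crank '[[30,[0,0,6],[0,0,0]],[30,[0,0,10],[0,0,0]],[30,[0,0,12],[0,0,0]],[30,[0,0,12],[0,0,0]],[30,[0,0,10],[0,0,0]],[30,[0,0,6],[0,0,0]],[30,[0,0,2.5],[0,0,0]],[30,[0,0,0],[0,0,0]]]' 
python3 -m crank '[[62,[0,0,0],[0,0,0]],[62,[0,0,0],[0,0,0]],[62,[0,0,0],[0,0,0]],[62,[0,0,0],[0,0,0]],[62,[0,0,0],[0,0,0]],[62,[0,0,-10],[0,0,0]],[62,[0,0,-25],[0,0,0]],[62,[0,0,-35],[0,0,0]]]' 
python3 -m crank '[[80,[0,0,-35],[0,0,0]],[80,[20,0,-15],[0,0,0]],[80,[30,-10,0],[0,0,0]],[80,[35,-10,0],[0,0,0]],[80,[35,-10,0],[0,0,0]],[80,[35,-10,0],[0,0,0]],[80,[35,-10,0],[0,0,0]],[80,[30,-10,0],[0,0,0]]]' 
python3 -c "
from h import *
plan(.5028,.1528,.16,-7.4)
d=grab('top','t6.png');w=cloud(d)
s=w[200:290,360:430].reshape(-1,3);m=(s[:,2]>.075)&(s[:,2]<.1)&(abs(s[:,1]+.145)<.05)
p=s[m];print(m.sum(),p.mean(0),cv2.minAreaRect((p[:,:2]*1000).astype(np.float32)))"
```

```text
t: 20.55
position: [0.5939, -0.1451, 0.057]
orientation: [-2.371, -2.06, 0.001]
wrist_force: [0.9, -0.2, -1.6]
gripper_width: 0.0429
gripper_force: 30.0
t: 21.22
position: [0.593, -0.1448, 0.1271]
orientation: [-2.368, -2.058, 0.003]
wrist_force: [-0.7, -0.6, -0.1]
gripper_width: 0.0622
gripper_force: 0.0
t: 21.88
position: [0.5649, 0.0831, 0.1788]
orientation: [2.37, 2.061, 0.001]
wrist_force: [0.1, 0.8, -0.1]
gripper_width: 0.0801
gripper_force: 0.0
t 21.88 pos [0.5649 0.0831 0.1788] yaw -8.0 tilt 0.001 w 80.1 f [ 0.1  0.8 -0.1]
turn z -0.010 then shift x 61.1 y -70.5 z 18.8
252 [ 0.59218849 -0.14451694  0.08630547] ((592.0222778320312, -144.8955535888672), (42.28916549682617, 43.353790283203125), 44.69601058959961)
```

The roll is seated in the cup (2 mm off, top height right). Next, the short carton.

```bash
python3 -m crank '[[62,[6,-10,3],[0,0,-0.01]],[62,[12,-14,4],[0,0,0]],[62,[14,-16,4],[0,0,0]],[62,[13,-14,4],[0,0,0]],[62,[8,-9,4],[0,0,0]],[62,[3,-4,0],[0,0,0]],[62,[0,0,0],[0,0,0]],[62,[0,0,0],[0,0,0]]]' 
python3 -c "
from h import *
plan(.5028,.1528,.055,-7.4)
d=grab('top')
w=cloud(dict(np.load('last_top.npz')));
d=grab('side','side7.png')
o=proj(d,[[.5028,.1528,.08]])[0].astype(int)-[45,45];im=cv2.resize(d['pixels'][o[1]:o[1]+90,o[0]:o[0]+100,::-1],None,fx=6,fy=6);cv2.imwrite('pics/c8.png',im)"
```

```text
t: 22.6
position: [0.5069, 0.1449, 0.1592]
orientation: [2.361, 2.072, 0.001]
wrist_force: [-0.9, -0.7, -0.3]
gripper_width: 0.0617
gripper_force: 0.0
t 22.60 pos [0.5069 0.1449 0.1592] yaw -7.5 tilt 0.001 w 61.7 f [-0.9 -0.7 -0.3]
turn z -0.001 then shift x 7.3 y -5.1 z 104.2
```

View pics/c8.png

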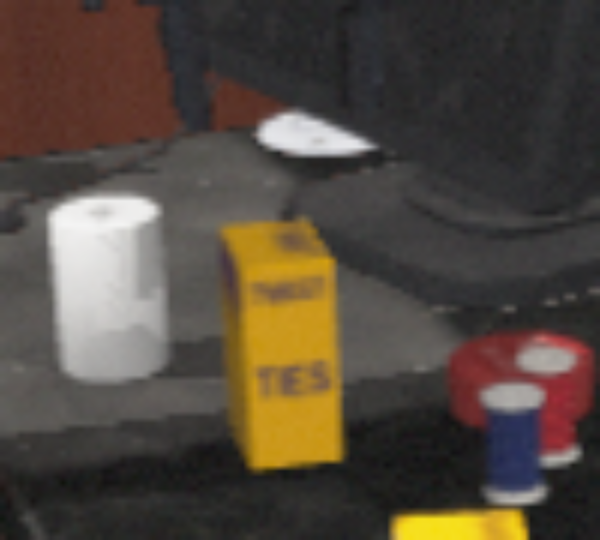

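The purple band confirms it's the short carton, with nothing in the fingers' way. Descend and grip.

```bash
python3 -m crank '[[66,[4,-3,5],[0,0,0]],[66,[3,-2,12],[0,0,0]],[66,[0,0,20],[0,0,0]],[66,[0,0,22],[0,0,0]],[66,[0,0,22],[0,0,0]],[66,[0,0,14],[0,0,0]],[66,[0,0,8],[0,0,0]],[66,[0,0,0],[0,0,0]]]' 
python3 -m crank '[[30,[0,0,0],[0,0,0]],[30,[0,0,0],[0,0,0]],[30,[0,0,0],[0,0,0]],[30,[0,0,0],[0,0,0]],[30,[0,0,0],[0,0,0]],[30,[0,0,0],[0,0,0]],[30,[0,0,0],[0,0,0]],[30,[0,0,0],[0,0,0]]]' 
python3 -m crank '[[30,[0,0,-8],[0,0,0]],[30,[0,0,-20],[0,0,0]],[30,[0,0,-25],[0,0,0]],[30,[0,0,-30],[0,0,0]],[30,[0,0,-30],[0,0,0]],[30,[0,0,-20],[0,0,0]],[30,[0,0,-10],[0,0,0]],[30,[0,0,0],[0,0,0]]]' 
python3 -c "
from h import *
plan(.5643,-.3595,.20,-8)"
```

```text
t: 23.37
position: [0.5015, 0.1527, 0.0541]
orientation: [-2.36, -2.071, 0.004]
wrist_force: [-0.2, -0.0, -0.0]
gripper_width: 0.0661
gripper_force: 0.0
t: 24.03
position: [0.5028, 0.153, 0.0565]
orientation: [2.36, 2.072, 0.002]
wrist_force: [0.1, 0.7, 5.7]
gripper_width: 0.0417
gripper_force: 30.1
t: 24.7
position: [0.5027, 0.1529, 0.2005]
orientation: [2.36, 2.071, 0.004]
wrist_force: [-0.5, 0.4, -1.0]
gripper_width: 0.0418
gripper_force: 30.1
t 24.70 pos [0.5027 0.1529 0.2005] yaw -7.4 tilt 0.003 w 41.8 f [-0.5  0.4 -1. ]
turn z 0.010 then shift x -498.9 y 132.3 z 0.5
```

```bash
python3 -m crank '[[30,[-12,3,0],[0,0,0.01]],[30,[-25,7,0],[0,0,0]],[30,[-34,9,0],[0,0,0]],[30,[-36,9,0],[0,0,0]],[30,[-36,9,0],[0,0,0]],[30,[-36,9,0],[0,0,0]],[30,[-36,9,0],[0,0,0]],[30,[-36,9,0],[0,0,0]]]' >/dev/null
python3 -m crank '[[30,[-36,9,0],[0,0,0]],[30,[-36,9,0],[0,0,0]],[30,[-36,9,0],[0,0,0]],[30,[-36,10,0],[0,0,0]],[30,[-34,9,0],[0,0,0]],[30,[-30,9,0],[0,0,0]],[30,[-22,8,0],[0,0,0]],[30,[-14,5,0],[0,0,0]]]' >/dev/null
python3 -m crank '[[30,[-5,0,10],[0,0,0]],[30,[0,0,15],[0,0,0]],[30,[0,0,20],[0,0,0]],[30,[0,0,20],[0,0,0]],[30,[0,0,12],[0,0,0]],[30,[0,0,5],[0,0,0]],[30,[0,0,0],[0,0,0]],[30,[0,0,0],[0,0,0]]]' 
python3 -c "
from h import *
plan(.5643,-.3592,.0655,-8);d=grab('side','side8.png');p=readout.state()['position']
o=proj(d,[[.5643,-.359,.09]])[0].astype(int)-[50,50];im=cv2.resize(d['pixels'][o[1]:o[1]+110,o[0]:o[0]+100,::-1],None,fx=5.4,fy=5.4)
zb=(p[2]-.0565)*1000
for s,c in((box(30,40,38,-108),(0,255,0)),(box(21,31,zb,-108),(0,0,255)),(box(21,31,zb+98,-108),(0,0,255))):
    q=((proj(d,caddy_pts(.5793,-.252,-8,s))-o)*5.4).astype(int);cv2.polylines(im,[q],True,c,1)
cv2.imwrite('pics/c9.png',im)"
```

```text
t: 26.7
position: [0.5634, -0.3607, 0.1171]
orientation: [2.371, 2.06, 0.0]
wrist_force: [-0.0, -1.3, -1.0]
gripper_width: 0.0416
gripper_force: 30.1
t 26.70 pos [ 0.5634 -0.3607  0.1171] yaw -8.0 tilt 0.000 w 41.6 f [-0.  -1.3 -1. ]
turn z -0.000 then shift x 1.6 y 0.7 z 51.6
```

View pics/c9.png

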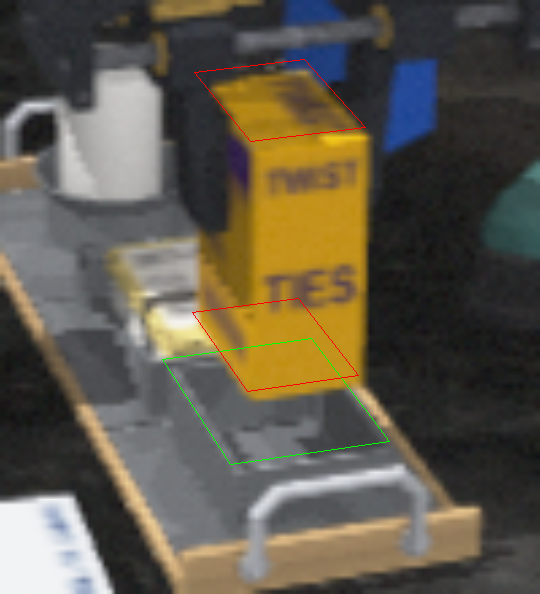

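The carton is centred over the pocket; lower it in.

```bash
python3 -m crank '[[30,[1,1,5],[0,0,0]],[30,[0,0,8],[0,0,0]],[30,[0,0,10],[0,0,0]],[30,[0,0,10],[0,0,0]],[30,[0,0,9],[0,0,0]],[30,[0,0,6],[0,0,0]],[30,[0,0,3],[0,0,0]],[30,[0,0,0],[0,0,0]]]' 
python3 -m crank '[[66,[0,0,0],[0,0,0]],[66,[0,0,0],[0,0,0]],[66,[0,0,0],[0,0,0]],[66,[0,0,0],[0,0,0]],[66,[0,0,0],[0,0,0]],[66,[0,0,-10],[0,0,0]],[66,[0,0,-25],[0,0,0]],[66,[0,0,-35],[0,0,0]]]' 
python3 -m crank '[[80,[0,0,-35],[0,0,0]],[80,[0,0,-30],[0,0,0]],[80,[35,0,0],[0,0,0]],[80,[35,0,0],[0,0,0]],[80,[38,0,0],[0,0,0]],[80,[38,0,0],[0,0,0]],[80,[38,0,0],[0,0,0]],[80,[38,0,0],[0,0,0]]]' 
python3 -m crank '[[80,[38,0,0],[0,0,0]],[80,[38,0,0],[0,0,0]],[80,[38,0,0],[0,0,0]],[80,[38,0,0],[0,0,0]],[80,[38,0,0],[0,0,0]],[80,[38,0,0],[0,0,0]],[80,[20,0,0],[0,0,0]],[80,[0,0,0],[0,0,0]]]' 
python3 -c "
from h import *
d=grab('top','t9.png');w=cloud(d)
def r(n,v0,v1,u0,u1,lo,hi):
    s=w[v0:v1,u0:u1].reshape(-1,3);p=s[(s[:,2]>lo)&(s[:,2]<hi)];print(n,len(p),np.median(p[:,2]),cv2.minAreaRect((p[:,:2]*1000).astype(np.float32)))
r('carton',200,290,445,520,.09,.13);r('roll',200,290,360,430,.075,.1);r('tall',275,330,400,460,.105,.13);r('wide',270,325,190,245,.07,.1)
a=cv2.resize(d['pixels'][200:330,150:525,::-1],(800,277));b=cv2.resize(grab('side')['pixels'][200:360,180:440,::-1],(520,320));o=np.zeros((597,800,3),np.uint8);o[:277]=a;o[277:,:520]=b
cv2.imwrite('pics/c10.png',o)"
```

```text
t: 27.42
position: [0.5644, -0.3597, 0.0652]
orientation: [-2.371, -2.06, 0.0]
wrist_force: [-0.1, -0.2, -0.6]
gripper_width: 0.0419
gripper_force: 30.1
t: 28.08
position: [0.5635, -0.359, 0.1347]
orientation: [-2.368, -2.057, 0.001]
wrist_force: [0.6, -1.0, 0.2]
gripper_width: 0.0659
gripper_force: 0.0
t: 28.75
position: [0.5954, -0.1382, 0.2018]
orientation: [2.371, 2.06, 0.001]
wrist_force: [0.8, -0.5, -0.5]
gripper_width: 0.0803
gripper_force: 0.0
t: 29.42
position: [0.6299, 0.1097, 0.2015]
orientation: [2.367, 2.066, 0.002]
wrist_force: [-0.9, 0.2, -0.2]
gripper_width: 0.08
gripper_force: 0.0
carton 513 0.10539367820764367 ((562.0264282226562, -360.26165771484375), (65.34198760986328, 42.79155731201172), 82.26578521728516)
roll 260 0.08628589521951446 ((550.1163330078125, -177.88973999023438), (150.2205810546875, 43.19239044189453), 38.27470779418945)
tall 512 0.11507585112525831 ((454.6685791015625, -231.52142333984375), (61.81245422363281, 44.9521369934082), 73.65538787841797)
wide 373 0.07879765168612796 ((458.29620361328125, 284.2080078125), (50.28695297241211, 51.550045013427734), 0.31277161836624146)
```

View pics/c10.png

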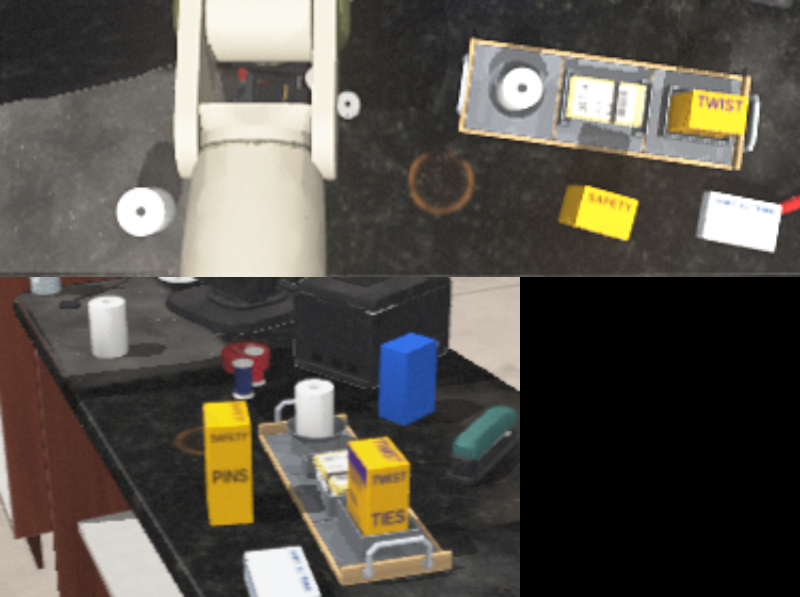

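Everything is seated at the expected height (carton top 105 mm, roll top 86 mm). The tall carton and wide roll haven't moved, and the gripper is clear, so I'll hand in.

```bash
python3 -c "
from rig import ctrl
print(ctrl.finish_job())"
```

```text
the job is handed in; nothing more can be done
None
```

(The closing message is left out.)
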